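# Complete the row of gingerbread bars with the serving tongs

### The arm

A 6-joint arm with a two-finger parallel gripper is mounted at the origin on the work surface. World frame = base frame: x ahead of the robot, y to its left, z up, the work surface at z = 0. Lengths are in m, angles in degrees, forces in N, time in s.
With the tool pointing down it reaches from about 0.35 to 0.875 m from the base axis. Payload 4.2 kg.
Tool frame: the origin (TCP) lies at the very end of the fingers, on their centre line; the grasp point (between the pads) lies 19 mm behind it; y points along the fingers, z is the direction in which the jaws open and shut, and the axes are right-handed (so a half turn about y gives the same grasp; the last joint's range is limited). The gripper opens to 85 mm and grips with 20 to 120 N. Pads are 22 mm wide; open, the fingers measure 114 mm over their backs; the gripper's body (76 mm by 85 mm) begins 54 mm behind the grasp point. The pads swing forward as they close: fully open they stand 13 mm farther back than shut.
Start: joints at [-53.824, 22.042, 0.453, 0, -68.411, -14.817], TCP at [0.228, -0.582, 0.231] pointing down, gripper open.
Joint ranges: [-179.83, 179.83], [-69.29, 118.12], [-61.27, 80.66], [-181.25, 117.63], [-171.15, -9.14], [-177.46, 177.46]. Speed limits (degrees/s): [159.86, 159.86, 180, 180, 180, 180].

### API

Orientations are given as [roll, pitch, yaw] about the fixed x, y, z axes, in that order (R = Rz(yaw) Ry(pitch) Rx(roll)).
In Python, from cell import * gives the robot as it stands. The module is installed in compiled form; this text tells all that it offers.
- The arm moves only by the tool carry_out, never from a script. Its argument "rows" is a list of rows, each a list of 7 numbers: the shift along the tool's x, y, z in mm, then the turn, a rotation vector about the tool's x, y, z in rad, then the opening, from 0 (shut) to 1 (fully open). In form: [[dx, dy, dz, wx, wy, wz, claw], ...]. A call has 1 to 8 rows; each row is the pose to reach, as a shift and turn from the pose measured when the call began, along the tool's axes at that moment; what a row does not reach only later rows make up. A row lasts 1/12 s, in which the tool goes at most 41.7 mm and 7.16 degrees, less where a joint would pass 70% of its speed; a pose out of reach is approached as far as the arm can. A call with a gripper value outside its range is refused whole. The fingers move at their own pace and stop on an object; "newtons" is the grip in N (left out, the last holds). Time passes only in rows, so rows that repeat a pose let the fingers close. It gives the time, the measured TCP pose, the force and the opening at its end, in the units of the state.
- get_obs(): the state, without advancing time (a new reading comes with each control period).
- capture(name): name is "side" or "top" or "wrist"; returns a dict with "image" (480x640x3 uint8, red, green, blue), "z_map" (480x640 float32, m along the optical axis (not along the pixel's ray), 0 where there is no reading), "K" (3x3 intrinsics, pixels), "position" and "rotation" of the camera in the world. Camera axes: x right, y down, z forward; pixel columns grow to the right and rows downward; lengths in m; the calibration is good to about 2 mm. A picture is of the moment at which its call begins.
- finish_job(): hands the job in, once; it reports no verdict.
The state is a dict: "clock": time; "joints": joint angles; "joint_vel": joint speeds; "joint_efforts": joint torques, N m; "ee_pos": TCP position; "orientation": TCP orientation; "force": force on the tool from outside, world axes, zero at the start; "torque": the same for the moment, N m; "gripper_width": opening from 0.0 (shut) to 1.0 (fully open).
Only numpy, scipy, OpenCV 4.12 (cv2) and the standard library are available. Lean on these libraries where they do the work, as an engineer would, in place of code of your own. Each camera call takes 0.05 s, during which the arm holds its last target.

### The job

Take the serving tongs out of their caddy and, handling the food with the tongs only, lift the gingerbread bar off the chopping board and set it down (do not drop it) on the serving tray as the third of the row: end to end with the other two, butted against the nearer one so that no gap is left, and in line with them. Then stand the tongs back in their caddy and leave the other bars and everything else where they are.

Things in the scene. Friction and masses are not known exactly. Their poses are not given: they have to be found in the camera images.
- tongs: Steel serving tongs, loose, 0.15 kg, 164 mm tall, standing open in the caddy, jaws down. Two flat legs on a top hinge (along y, 158 mm up) close along the tongs' x. Origin: midway between the jaw tips, at their lower edge; z up to the hinge. Jaws: flat paddles 24 mm wide (y), 40 high, 6 thick. The body is one of the legs, so it leans by half the joint value when squeezed.
- tongs_grip (a point): Where to hold: midway between the black faces outside the legs (22 mm wide, 89 to 139 mm above the origin), 116 mm up; squeeze along x from above. Width here 54 mm open, 46 mm with jaws 30 mm apart. A spring opens the legs: 5 N here when open, 7 N at 46 mm. Held at 51 mm (a 6 N grip) the tongs are carried with open jaws; jaws press with 0.28 of the further squeeze.
- jaw (a joint): Closing angle of the tongs' legs: 0 open (tips 62 mm apart inside, 73 mm over all), about 0.12 with the grip faces 51 mm apart (tips 48 mm apart), 0.20 jaws parallel and 30 mm apart (tips then 2 mm lower below the hinge), 0.30 stop. The spring returns it to 0.
- caddy: Aluminium open-topped tool box that the tongs stand in, fixed, outside 114 (x) x 64 (y) x 78 (z) mm, walls and floor 5 mm thick. Origin: centre of its underside on the table. The jaws open along its long x axis. It and the chopping board may change sides.
- board: Wooden chopping board 130 (x) x 220 (y) x 15 (z) mm, fixed flat on the table. Origin: centre of its underside.
- tray: Light wooden serving tray 90 (x) x 320 (y) x 15 mm, fixed, with a 10 mm thick, 35 mm high end stop at its +y end (inner face at y = +150 mm). Origin: centre of its underside; the bars lie on its top face at z = 15 mm, in a row along its y axis starting at the stop; the third place is free, on the -y side of the middle bar.
- bar_new: The gingerbread bar to be moved, loose on the chopping board: rigid, 30 (x) x 90 (y) x 28 (z) mm, about 80 g. Origin: centre of its underside; y along its length, z up. Nut pieces rise 4 mm above its top (look only).
- bar_mid: The middle bar of the row on the tray, same size, origin and axes as bar_new, loose. The new bar belongs against its free -y end, so bar_new's origin ends 90 mm along -y from this one's.
- bar_end: The first bar of the row, between the end stop and bar_mid, same size, origin and axes, loose.
- biscuit: Round gingerbread biscuit, 60 mm across, 14 mm thick, loose, lying on the chopping board beside bar_new. Origin: centre of its underside. To be left alone.
- jar: Small glass jar with a black cap, 64 mm across, 75 mm high, loose on the table between the tray and the robot. Origin: centre of its underside. To be left alone.
- jar2: Jar like the other, to the right of the tray. To be left alone.
- mug: White mug, 76 mm across, 85 mm high, to the left of the tray. Origin: centre of its underside. To be left alone.
Not all that is in view belongs to the job. Leave any green or pink look-alike of the bar_mid alone. There is more than one size of the tongs; the one meant has the size given above.

How it is judged (in metres and radians):
On the way, in this order (a step that is already met when the one before it is completed fails the run):
1. the bar is carried in the tongs, at least 20 mm above the board (contact force between tongs and bar_new above 0.3 N and z of bar_new in the frame of board above 0.035 m), for 0.1 s.
2. the bar has been set down on the tray while still in the tongs (contact force between tongs and bar_new above 0.2 N and z of bar_new in the frame of tray below 0.02 m and x of bar_new in the frame of tray between -0.04 and 0.04 m and y of bar_new in the frame of tray between -0.16 and 0 m), for 0.05 s.
At the end, for the whole second after the job is handed in: The new bar lies flat on the tray, right way up, end to end with the middle bar: gap at most 4 mm, sideways offset at most 7 mm, angle to it at most 0.10 rad, at rest. The tongs stand in the caddy, jaws down on its floor (within 25 mm of height), leaning at most 0.45 rad, at rest (y of bar_new in the frame of bar_mid between -0.094 and -0.086 m and x of bar_new in the frame of bar_mid between -0.007 and 0.007 m and angle between the y axis of bar_new and the y axis of bar_mid, either way round below 0.1 rad and z of bar_new in the frame of tray between 0.012 and 0.018 m and angle between bar_new's own z axis and vertical below 0.08 rad and linear speed of each of bar_new, tongs below 0.02 m/s and x of tongs in the frame of caddy between -0.035 and 0.035 m and y of tongs in the frame of caddy between -0.03 and 0.03 m and z of tongs in the frame of caddy below 0.025 m and angle between tongs's own z axis and vertical below 0.45 rad); the robot touches nothing.
It fails at once if the gripper or arm touches a bar or the biscuit with more than 0.5 N (food is handled with the tongs) (contact force between any of the arm, the fingers and bar_new above 0.5 N or contact force between the fingers and bar_mid above 0.5 N or contact force between the fingers and bar_end above 0.5 N or contact force between the fingers and biscuit above 0.5 N).
It fails at once if one of the other two bars is shifted by more than 12 mm (distance of any of bar_mid, bar_end from where it was at the start of the episode above 0.012 m).
It fails at once if a bystander (biscuit, jars, mug) is shifted by more than 20 mm (distance of any of biscuit, jar, jar2, mug from where it was at the start of the episode above 0.02 m).
It also fails if it takes over 58 s, if anything falls off the work surface, if the arm or the gripper's body presses on something with over 40 N, if the wrist force passes 120 N, or if a joint passes its speed limit or range.

## Working session

There is one attempt and no reset: what is moved stays moved. The work goes in short steps, Python scripts to look and compute and a tool call to move; the robot and the scene stay as the last step left them, time stands still between calls to the robot, and variables do not carry over. Pictures are saved under pics/ and viewed, and the job is handed in when it is done.

Besides the shell and the picture viewer there is one more tool, called by a JSON object that holds its "op" and its "data". carry_out: Moves the arm, as the interface text tells. Its arguments: {"type":"object","properties":{"rows":{"type":"array","items":{"type":"array","items":{"type":"number"}}},"newtons":{"type":"number"}},"required":["rows"]}

```bash
mkdir -p pics; cat > h.py <<'E'
from cell import *
import numpy as np, cv2, pickle
from scipy.spatial.transform import Rotation as R
def cloud(c):
    z=c["z_map"];K=np.array(c["K"]);v,u=np.mgrid[0:480,0:640]
    P=np.stack([(u-K[0,2])/K[0,0]*z,(v-K[1,2])/K[1,1]*z,z],-1)
    W=P@np.array(c["rotation"]).T+np.array(c["position"])
    W[z<=0]=np.nan
    return W
def snap(n,f):
    c=capture(n);cv2.imwrite(f"pics/{f}.png",c["image"][:,:,::-1]);pickle.dump(c,open(f"{f}.pkl","wb"));return c
E
python3 - <<'E'
from h import *
print(get_obs())
for n in("top","side","wrist"):
    c=snap(n,n+"0");print(n,c["K"],c["position"],c["rotation"])
E
```

```text
{'clock': 0.0, 'joints': array([-5.38228003e+01,  2.20913323e+01,  3.78439991e-01, -3.12697079e-02,
       -6.84113868e+01, -1.48145960e+01]), 'joint_vel': array([ 0.02492449,  0.02341894,  0.01028071, -0.01994225,  0.00873352,
       -0.03502992]), 'joint_efforts': array([-4.13047173e-04, -3.92290270e+01,  1.88400489e+01,  4.18612987e+00,
       -4.60226816e-03,  9.41533443e-06]), 'ee_pos': array([ 0.22745441, -0.58149761,  0.23020052]), 'orientation': array([-8.98724212e+01,  3.69250704e-03,  2.13510709e+01]), 'force': array([-0.39144897, -0.15972812,  0.07430794]), 'torque': array([-0.00794069, -0.04545498, -0.05270339]), 'gripper_width': 0.998830058749529}
top [[510.76842746   0.         326.24711313]
 [  0.         510.76842746 240.95327286]
 [  0.           0.           1.        ]] [ 0.49509859 -0.00735778  1.03680388] [-175.25065596   -0.49352787  -90.76509202]
side [[533.09188541   0.         320.82472733]
 [  0.         533.09188541 243.82092398]
 [  0.           0.           1.        ]] [0.01992986 0.91259447 0.724768  ] [-118.64993038   -0.97637391 -147.76483886]
wrist [[383.42898019   0.         323.42688125]
 [  0.         383.42898019 241.05316964]
 [  0.           0.           1.        ]] [ 0.16194964 -0.607994    0.3723664 ] [164.18454399  -0.19401939 111.3295383 ]
```

```bash
sed -i 's/np.array(c\["rotation"\]).T/R.from_euler("xyz",c["rotation"],degrees=True).as_matrix().T/' h.py
```

```text
(no output)
```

View pics/top0.png

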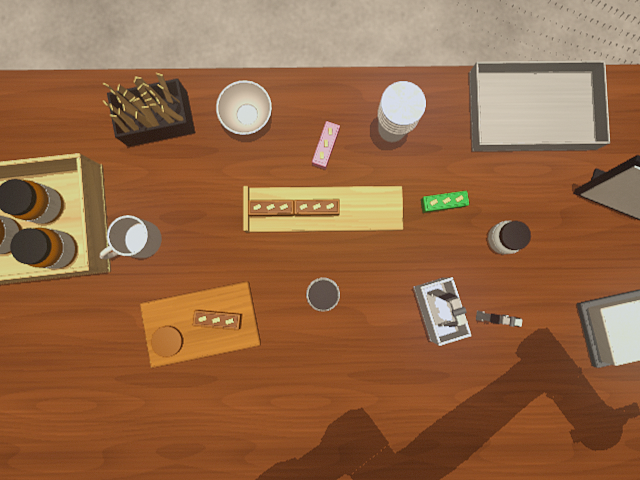

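View pics/side0.png

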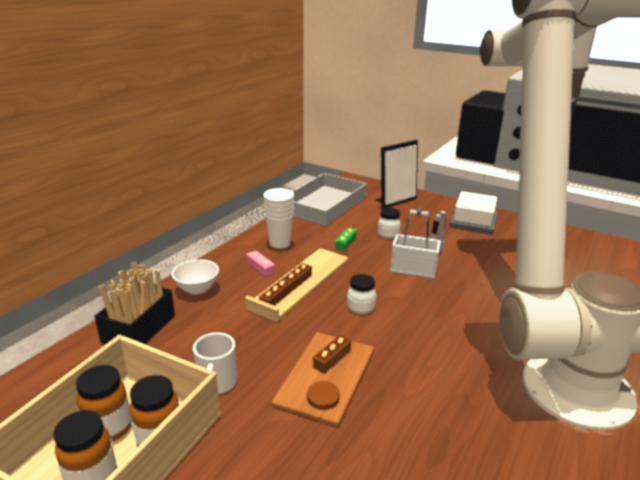

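View pics/wrist0.png

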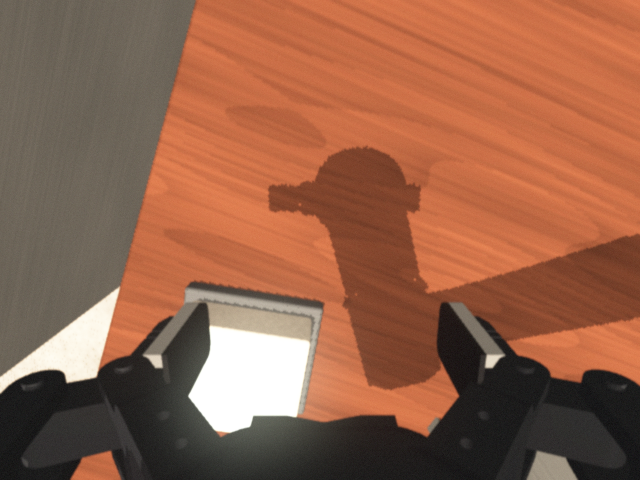

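```bash
python3 - <<'E'
from h import *
t=pickle.load(open("top0.pkl","rb"));W=cloud(t)
im=t["image"][:,:,::-1]
a=cv2.resize(im[260:360,400:540],None,fx=4.2,fy=4.2,interpolation=cv2.INTER_CUBIC)
s=pickle.load(open("side0.pkl","rb"))["image"][:,:,::-1]
b=cv2.resize(s[190:290,360:480],None,fx=4.2,fy=4.2,interpolation=cv2.INTER_CUBIC)
cv2.imwrite("pics/c1.png",a);cv2.imwrite("pics/c2.png",b)
Z=W[...,2]
h=np.clip(Z[260:360,400:540]/0.2*255,0,255);cv2.imwrite("pics/c3.png",cv2.resize(cv2.applyColorMap(np.nan_to_num(h).astype(np.uint8),cv2.COLORMAP_JET),None,fx=4.2,fy=4.2,interpolation=cv2.INTER_NEAREST))
print("table",[np.round(W[v,u],4) for v,u in((400,100),(150,430),(260,370),(100,50),(320,560))])
print("tray top",W[210,370],"board",W[290,240],"bars",W[207,247],W[214,320],W[320,196])
E
```

```text
table [array([ 0.2708,  0.4348, -0.0012]), array([ 0.7669, -0.2344,  0.002 ]), array([ 5.411e-01, -1.058e-01,  5.000e-04]), array([ 0.883 ,  0.5536, -0.0033]), array([ 0.4149, -0.4877, -0.001 ])]
tray top [ 0.64168453 -0.10661984  0.01345211] board [0.48412616 0.15618626 0.01087556] bars [0.64733414 0.13844434 0.03624109] [ 0.63202003 -0.00546117  0.03355711] [0.42820537 0.2353594  0.04373013]
```

View pics/c1.png

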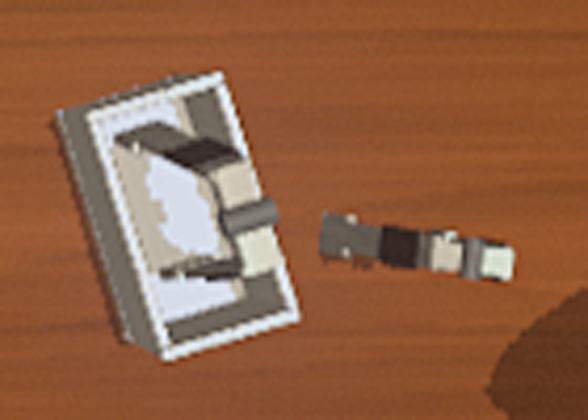

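View pics/c2.png

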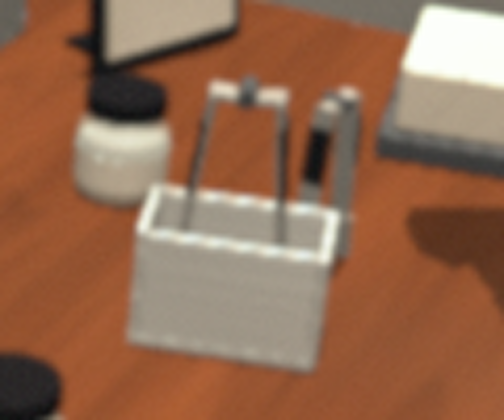

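View pics/c3.png

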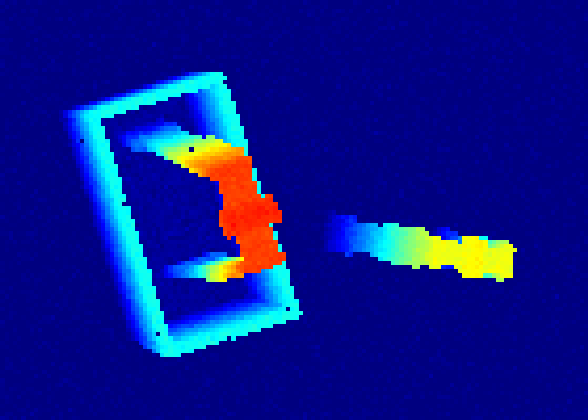

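```bash
cat > fit.py <<'E'
from h import *
def rect(pts):
    (c,s,a)=cv2.minAreaRect((pts[:,:2]*1000).astype(np.float32)); 
    if s[0]<s[1]: s=s[::-1];a+=90
    a=(a+90)%180-90
    return np.round(c,1),np.round(s,1),round(a,2)
def comps(m,W,zlo,zhi,box,mn=30,keep=None):
    Z=W[...,2];ok=(Z>zlo)&(Z<zhi)&(W[...,0]>box[0])&(W[...,0]<box[1])&(W[...,1]>box[2])&(W[...,1]<box[3])&m
    n,l,st,ce=cv2.connectedComponentsWithStats(ok.astype(np.uint8))
    for i in range(1,n):
        if st[i,4]>mn:
            p=W[l==i];print("   ",st[i,4],ce[i].round(0),rect(p),"z",np.round(np.median(p[:,2]),4))
E
python3 - <<'E'
from fit import *
for n in("top","side"):
    t=pickle.load(open(n+"0.pkl","rb"));W=cloud(t);hsv=cv2.cvtColor(t["image"],cv2.COLOR_RGB2HSV)
    T=np.ones((480,640),bool)
    print(n,"caddy rim");comps(T,W,.071,.084,(.3,.55,-.35,-.12))
    print(" tongs top");comps(T,W,.15,.2,(.3,.55,-.35,-.12),10)
    print(" bars/ new");comps(T,W,.031,.053,(.35,.55,.1,.38));print(" tray bars");comps(T,W,.026,.053,(.55,.72,-.2,.2))
    print(" tray");comps(T,W,.008,.053,(.55,.72,-.2,.2));print(" board");comps(T,W,.007,.05,(.3,.55,.08,.4))
    print(" jars etc");comps(T,W,.065,.1,(.4,.8,-.4,.4))
    print(" table z",np.nanmedian(W[(np.abs(W[...,0]-.5)<.3)&(np.abs(W[...,1])<.3)][:,2]))
E
```

```text
top caddy rim
    478 [443. 311.] (array([ 441.5, -238.1]), array([114.3,  64.8]), 15.95) z 0.0775
 tongs top
    300 [458. 310.] (array([ 446.3, -239.3]), array([45.3, 22.5]), 18.01) z 0.1638
 bars/ new
    758 [217. 319.] (array([429.1, 196.7]), array([90.6, 30.6]), 84.12) z 0.0442
 tray bars
    1737 [286. 207.] (array([647.6,  52.1]), array([190.7,  90.1]), -89.74) z 0.0436
 tray
    7071 [322. 208.] (array([647.2, -12.9]), array([320.8,  90.8]), 89.98) z 0.0159
 board
    7347 [200. 324.] (array([419.3, 235.8]), array([220.7, 130.1]), -79.29) z 0.0157
 jars etc
    123 [393. 130.] (array([ 785.7, -154.2]), array([68.3, 21.7]), 84.29) z 0.0925
    160 [132. 131.] (array([791.1, 350.6]), array([81. , 17.3]), -89.7) z 0.0694
    591 [127. 236.] (array([590.7, 356.5]), array([80.7, 75.8]), 83.1) z 0.0808
    696 [515. 235.] (array([ 582.7, -374.3]), array([55.6, 51.1]), 2.6) z 0.0751
    347 [436. 298.] (array([ 452.4, -235.1]), array([91.9, 64.7]), 15.86) z 0.077
    697 [323. 294.] (array([475.1,  -9.1]), array([55.3, 54.8]), 10.7) z 0.075
    35 [440. 293.] (array([ 474.6, -229.9
[... 881 characters left out ...]

 jars etc
    199 [389. 213.] (array([ 584.2, -371. ]), array([57.9, 54.4]), 82.27) z 0.0764
    171 [284. 221.] (array([ 784.6, -144.8]), array([59.6, 18.7]), 72.96) z 0.0841
    60 [442. 225.] (array([ 423.3, -359.6]), array([18.4,  9.9]), -10.09) z 0.0829
    70 [434. 230.] (array([ 430.6, -320.7]), array([19.1, 11.1]), -31.26) z 0.0825
    511 [413. 244.] (array([ 445.5, -233.1]), array([109.7,  70.6]), 14.93) z 0.0745
    357 [362. 282.] (array([476.1,  -4.2]), array([57.4, 56.8]), 88.48) z 0.0762
    142 [139. 317.] (array([791.5, 351.7]), array([86.2, 16.2]), -89.65) z 0.0702
    849 [214. 350.] (array([591., 359.]), array([77.8, 75.3]), -13.45) z 0.0781
 table z 0.002515354418882565
```

```bash
python3 - <<'E'
from fit import *
for n in("top","side"):
    t=pickle.load(open(n+"0.pkl","rb"));W=cloud(t);hsv=cv2.cvtColor(t["image"],cv2.COLOR_RGB2HSV)
    x,y=W[...,0],W[...,1]
    print(n)
    comps(np.ones((480,640),bool),W,.035,.06,(.622,.68,-.2,.125),30)
    comps(np.ones((480,640),bool),W,.035,.06,(.622,.68,-.2,.043),30)
    comps(np.ones((480,640),bool),W,.035,.06,(.622,.68,.053,.135),30)
    comps(np.ones((480,640),bool),W,.019,.035,(.3,.46,.22,.4),100)
t=pickle.load(open("top0.pkl","rb"))["image"][:,:,::-1]
cv2.imwrite("pics/c4.png",cv2.resize(t[175:250,235:415],None,fx=4.4,fy=4.4,interpolation=cv2.INTER_CUBIC))
E
```

```text
top
    1329 [296. 206.] (array([646.4,  40.8]), array([167.9,  30.7]), 89.19) z 0.0442
    669 [317. 206.] (array([646.3,  -0.8]), array([84.7, 29.7]), 89.23) z 0.0443
    655 [270. 207.] (array([647.1,  93.4]), array([81. , 30.7]), 89.32) z 0.0443
    784 [167. 341.] (array([388.1, 296.7]), array([59.1, 59.1]), -87.43) z 0.0289
side
    592 [288. 280.] (array([647.3,  40.3]), array([169.2,  34.1]), -89.89) z 0.0455
    277 [298. 272.] (array([ 6.479e+02, -6.000e-01]), array([87.2, 33. ]), -89.63) z 0.0458
    332 [276. 290.] (array([647.2,  94.1]), array([81.9, 33.6]), 89.52) z 0.0453
    129 [321. 366.] (array([429.3, 239.6]), array([37.1, 20.3]), 29.09) z 0.0267
    756 [323. 394.] (array([388.7, 299.6]), array([60.5, 60.2]), -18.0) z 0.0299
```

View pics/c4.png

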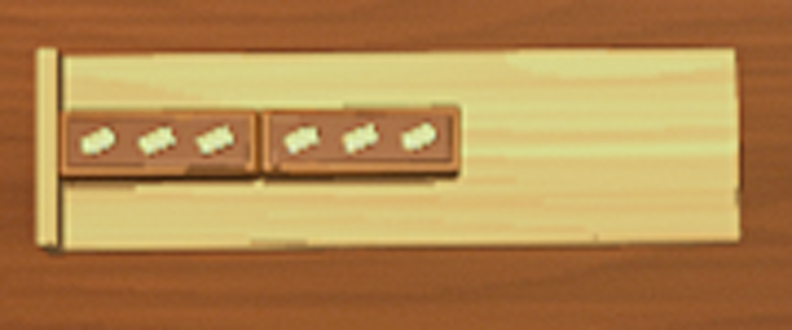

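```bash
cat >> h.py <<'E'
def go(x,y,z,yaw,pitchfix=True):
    o=get_obs();p=o["ee_pos"]*1000;R0=R.from_euler("xyz",o["orientation"],degrees=True)
    R1=R.from_euler("xyz",[-90,0,yaw],degrees=True)
    d=R0.inv().apply(np.array([x,y,z])-p);w=(R0.inv()*R1).as_rotvec()
    print("t",round(o["clock"],2),"p",p.round(1),"rpy",o["orientation"].round(2),"g",round(o["gripper_width"],3),"F",o["force"].round(2),"J",o["joints"].round(0))
    print("d",d.round(1),"w",w.round(4))
E
python3 -c "
from h import *
go(446.5,-238.5,230,106.5)"
```

```text
t 0.15 p [ 227.5 -581.7  230.5] rpy [-8.991e+01  1.000e-02  2.135e+01] g 0.995 F [-0.14 -0.28 -0.68] J [-54.  22.   0.  -0. -68. -15.]
d [328.9   0.9 239.9] w [-1.4000e-03 -1.4861e+00  1.1000e-03]
```

{"op": "carry_out", "data": {"rows": [[329,0.5,240,-0.0015,-1.486,0.001,1],[329,0.5,240,-0.0015,-1.486,0.001,1],[329,0.5,240,-0.0015,-1.486,0.001,1],[329,0.5,240,-0.0015,-1.486,0.001,1],[329,0.5,240,-0.0015,-1.486,0.001,1],[329,0.5,240,-0.0015,-1.486,0.001,1],[329,0.5,240,-0.0015,-1.486,0.001,1],[329,0.5,240,-0.0015,-1.486,0.001,1]], "newtons": 20}}

```text
clock: 0.82
ee_pos: [0.4072, -0.2989, 0.2305]
orientation: [-90.0, -0.0, 79.0]
force: [0.8, -1.3, 0.1]
gripper_width: 0.999
```

```bash
python3 -c "
from h import *
go(446.5,-238.5,230,106.5)"
```

```text
t 0.82 p [ 407.2 -298.9  230.5] rpy [-9.0e+01 -1.0e-02  7.9e+01] g 0.999 F [ 0.8  -1.34  0.06] J [-18.  10. -16.  -0. -64.   7.]
d [ 66.8   0.5 -27.1] w [ 1.000e-04 -4.799e-01  2.000e-04]
```

{"op": "carry_out", "data": {"rows": [[67,0,-27,0,-0.48,0,1],[67,0,-27,0,-0.48,0,1],[67,0,-27,0,-0.48,0,1],[67,0,-27,0,-0.48,0,1],[67,0,-27,0,-0.48,0,1],[67,0,-27,0,-0.48,0,1],[67,0,-27,0,-0.48,0,1]]}}

```text
clock: 1.4
ee_pos: [0.4462, -0.2385, 0.2304]
orientation: [-90.0, -0.0, 106.3]
force: [0.9, -0.6, 0.5]
gripper_width: 1.0
```

```bash
python3 - <<'E'
from fit import *
c=snap("wrist","w1");W=cloud(c)
go(446.5,-238.5,105,106.5)
T=np.ones((480,640),bool)
comps(T,W,.15,.175,(.38,.5,-.3,-.18),100)
comps(T,W,.072,.083,(.3,.6,-.35,-.12),100)
for zl,zh in((.04,.07),(.1,.12),(.12,.135)):
  print(zl);comps(T,W,zl,zh,(.37,.52,-.29,-.19),60)
E
```

```text
t 1.45 p [ 446.2 -238.6  230.4] rpy [-8.9990e+01 -2.0000e-02  1.0635e+02] g 0.997 F [ 0.38 -0.43  0.21] J [-10.  10. -16.  -0. -64.  26.]
d [  0.  125.4  -0.4] w [-0.0001 -0.0026  0.0003]
    2395 [325. 258.] (array([ 443.2, -238.5]), array([45.6, 22.7]), 18.54) z 0.163
    2388 [329. 217.] (array([ 439.6, -237. ]), array([114.1,  64.6]), 16.25) z 0.0772
0.04
    621 [331. 184.] (array([ 448.4, -267.2]), array([113.2,   1.4]), 16.09) z 0.0573
    487 [271. 233.] (array([ 488.2, -219.3]), array([54.5, 15.6]), -56.99) z 0.0566
    608 [385. 234.] (array([ 398.9, -247.2]), array([54.3, 20.9]), -74.47) z 0.0561
    99 [359. 209.] (array([ 414.6, -247.5]), array([23.3,  6.2]), -71.68) z 0.0449
    98 [290. 210.] (array([ 472.4, -229.9]), array([22.4,  6.2]), -72.57) z 0.0447
0.1
0.12
```

View pics/w1.png

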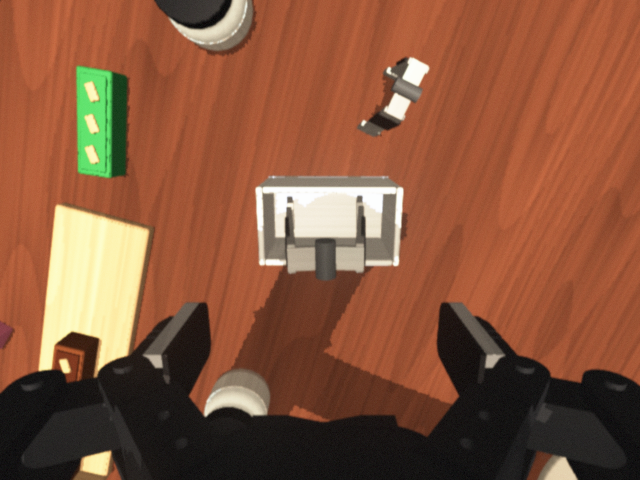

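{"op": "carry_out", "data": {"rows": [[0,40,1,0,-0.01,0,1],[0,80,1,0,-0.01,0,1],[0,110,1,0,-0.01,0,1],[0,125.5,1,0,-0.01,0,1],[0,125.5,1,0,-0.01,0,1],[0,125.5,1,0,-0.01,0,0.8],[0,125.5,1,0,-0.01,0,0.7],[0,125.5,1,0,-0.01,0,0.7]]}}

```text
clock: 2.12
ee_pos: [0.4464, -0.2394, 0.1066]
orientation: [-90.2, 0.1, 106.9]
force: [-0.1, 0.3, -0.2]
gripper_width: 0.701
```

```bash
python3 - <<'E'
from fit import *
c=snap("wrist","w2");snap("side","s2")
go(445,-238.5,105,107)
s=pickle.load(open("s2.pkl","rb"))["image"][:,:,::-1]
cv2.imwrite("pics/c5.png",cv2.resize(s[150:290,330:500],None,fx=4,fy=4,interpolation=cv2.INTER_CUBIC))
E
```

```text
t 2.22 p [ 446.1 -239.1  106.4] rpy [-9.0160e+01  7.0000e-02  1.0691e+02] g 0.707 F [0.18 0.59 0.03] J [-10.  18. -26.  -0. -46.  27.]
d [0.9 1.4 0.9] w [ 0.0028 -0.0016 -0.0013]
```

View pics/w2.png

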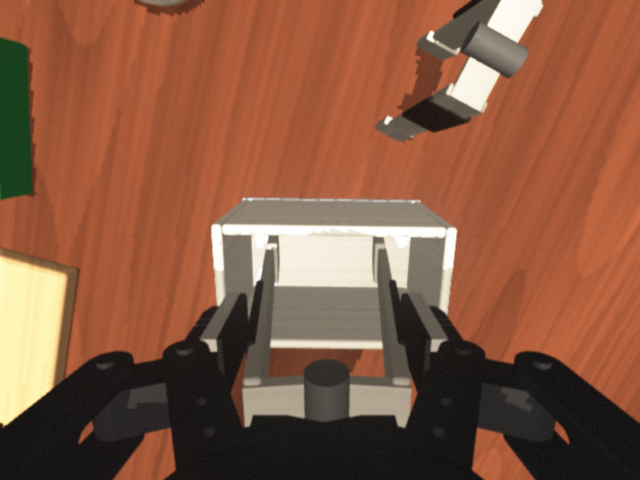

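View pics/c5.png

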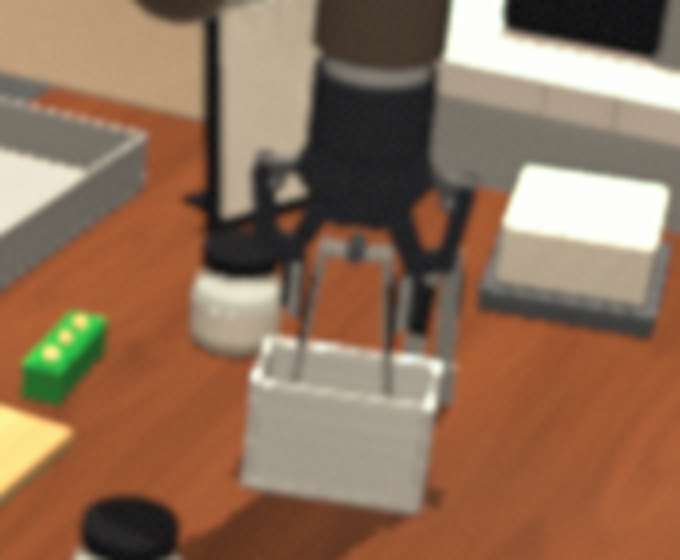

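{"op": "carry_out", "data": {"rows": [[0,0,0,0,0,0,0.65],[0,0,0,0,0,0,0.62],[0,0,0,0,0,0,0.6],[0,0,0,0,0,0,0.6],[0,0,0,0,0,0,0.6],[0,0,0,0,0,0,0.6]]}}

```text
clock: 2.72
ee_pos: [0.4472, -0.2394, 0.1074]
orientation: [-90.3, 0.2, 106.9]
force: [0.7, 0.9, 5.2]
gripper_width: 0.6
```

```bash
python3 - <<'E'
from fit import *
c=snap("wrist","w3");W=cloud(c)
go(445,-238.5,105,107)
T=np.ones((480,640),bool)
comps(T,W,.035,.047,(.37,.52,-.29,-.19),20)
E
```

```text
t 2.77 p [ 447.3 -239.4  107.4] rpy [-90.29   0.17 106.94] g 0.601 F [0.99 0.26 5.28] J [-10.  18. -26.   0. -46.  27.]
d [1.6 2.4 1.9] w [ 0.005 -0.001 -0.003]
    833 [333. 211.] (array([ 448.7, -267.6]), array([112.2,   1.5]), 16.18) z 0.0412
    266 [242. 263.] (array([ 489.8, -222.9]), array([36.8,  0.7]), -74.01) z 0.0412
    275 [283. 257.] (array([ 468.4, -231.6]), array([24. ,  6.3]), -68.84) z 0.0441
    268 [366. 256.] (array([ 421.9, -245.9]), array([24. ,  6.2]), -73.98) z 0.0442
    380 [423. 270.] (array([ 389. , -248.5]), array([43.8,  1.2]), -73.95) z 0.0411
    807 [324. 309.] (array([ 436.7, -209.9]), array([54.4,  1.7]), 16.63) z 0.0414
```

View pics/w3.png

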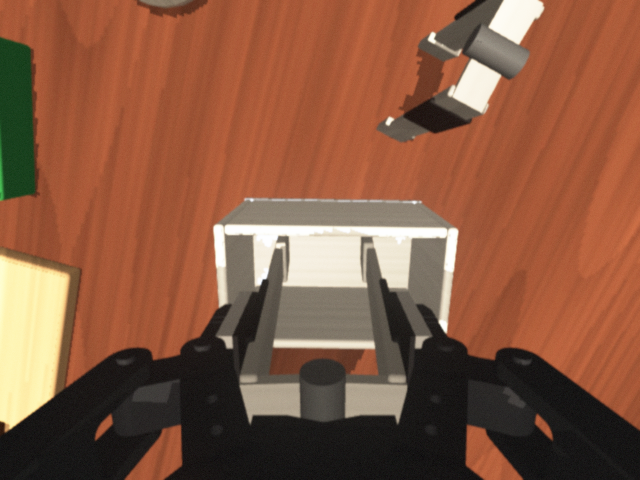

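{"op": "carry_out", "data": {"rows": [[0,-8,0,0.005,0,0,0.6],[0,-25,0,0.005,0,0,0.6],[0,-50,0,0.005,0,0,0.6],[0,-80,0,0.005,0,0,0.6],[0,-110,0,0.005,0,0,0.6],[0,-125,0,0.005,0,0,0.6],[0,-125,0,0.005,0,0,0.6]]}}

```text
clock: 3.35
ee_pos: [0.4479, -0.2398, 0.2362]
orientation: [-90.3, 0.4, 107.0]
force: [0.1, -0.6, -1.6]
gripper_width: 0.602
```

```bash
python3 - <<'E'
from fit import *
c=snap("wrist","w4");snap("side","s4")
go(430,198.5,230,84.2)
s=pickle.load(open("s4.pkl","rb"))["image"][:,:,::-1]
cv2.imwrite("pics/c6.png",cv2.resize(s[100:290,330:500],None,fx=3,fy=3,interpolation=cv2.INTER_CUBIC))
E
```

```text
t 3.45 p [ 445.7 -238.8  231.8] rpy [-8.9950e+01  8.0000e-02  1.0691e+02] g 0.602 F [ 0.39  0.04 -2.04] J [-10.  10. -16.   0. -64.  27.]
d [ 423.     1.1 -112.2] w [-0.0006  0.3963 -0.0016]
```

View pics/c6.png

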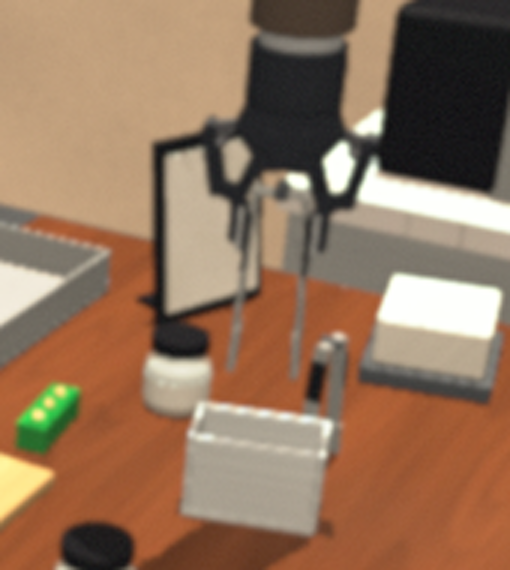

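{"op": "carry_out", "data": {"rows": [[15,1,-4,0,0.014,0,0.6],[40,1,-11,0,0.037,0,0.6],[75,1,-20,0,0.07,0,0.6],[112,1,-30,0,0.105,0,0.6],[149,1,-39,0,0.14,0,0.6],[186,1,-49,0,0.174,0,0.6],[223,1,-59,0,0.21,0,0.6],[260,1,-69,0,0.244,0,0.6]]}}

```text
clock: 4.12
ee_pos: [0.4341, 0.0312, 0.2283]
orientation: [-89.7, 0.2, 92.8]
force: [0.9, 0.3, -1.6]
gripper_width: 0.602
```

```bash
python3 - <<'E'
from fit import *
go(430,198.5,230,84.2)
E
```

```text
t 4.12 p [434.1  31.2 228.3] rpy [-89.7    0.16  92.8 ] g 0.602 F [ 0.93  0.31 -1.59] J [ 26.   3. -25.   0. -62. -23.]
d [167.2  -2.2  -4.1] w [-0.005   0.1501 -0.0032]
```

{"op": "carry_out", "data": {"rows": [[35,-2,-1,-0.005,0.03,-0.003,0.6],[70,-2,-2,-0.005,0.06,-0.003,0.6],[105,-2,-3,-0.005,0.09,-0.003,0.6],[135,-2,-4,-0.005,0.12,-0.003,0.6],[158,-2,-4,-0.005,0.14,-0.003,0.6],[167,-2,-4,-0.005,0.15,-0.003,0.6],[167,-2,-4,-0.005,0.15,-0.003,0.6],[167,-2,-4,-0.005,0.15,-0.003,0.6]]}}

```text
clock: 4.78
ee_pos: [0.4287, 0.1978, 0.2278]
orientation: [-89.8, 0.2, 84.3]
force: [0.0, 0.0, -0.5]
gripper_width: 0.603
```

```bash
python3 - <<'E'
from fit import *
go(430,198.5,230,84.2)
T=np.ones((480,640),bool)
for n in("wrist","side","top"):
    c=snap(n,n+"5");W=cloud(c);print(n)
    for a,b in ((.038,.053),(.12,.14),(.14,.175)):
        print(a);comps(T,W,a,b,(.38,.48,.12,.28),30)
E
```

```text
t 4.78 p [428.7 197.8 227.8] rpy [-89.79   0.21  84.27] g 0.603 F [ 0.01  0.03 -0.46] J [ 45.   7. -20.  -0. -63. -50.]
d [ 0.8 -2.2 -1.2] w [-0.0036  0.0011 -0.0037]
wrist
0.038
    3436 [323. 214.] (array([427.2, 198.6]), array([89.8, 30. ]), 84.1) z 0.0438
0.12
    86 [286. 234.] (array([449.2, 193.5]), array([23.9,  5.4]), -81.57) z 0.1331
    63 [364. 228.] (array([401.4, 190.5]), array([10.7,  4.8]), 46.3) z 0.1342
0.14
    458 [283. 250.] (array([451.1, 194.5]), array([24.4,  6.5]), 84.77) z 0.1638
    434 [366. 250.] (array([403.3, 198.9]), array([24.4,  6.9]), 76.1) z 0.1644
side
0.038
    528 [331. 349.] (array([430.3, 200.8]), array([91.2, 31.9]), 84.63) z 0.0451
0.12
    49 [323. 306.] (array([455.1, 197.5]), array([25.6,  7.3]), 84.86) z 0.1337
    50 [345. 316.] (array([402.7, 200.3]), array([25.9,  7.2]), 84.09) z 0.134
0.14
    143 [323. 295.] (array([453.6, 196. ]), array([26.,  8.]), 81.5) z 0.1581
    147 [345. 306.] (array([402.3, 203.4]), array([23.8,  8.9]), 69.11) z 0.1569
top
0.038
    674 [218. 320.] (array([429.1, 196.5]), array([89.6, 30.3]), 84.08) z 0.0442
0.12
0.14
    40 [208. 309.] (array([455. , 191.4]), array([21.3,  6.5]), 74.75) z 0.1576
    47 [204. 338.] (array([406.4, 196.2]), array([22.8,  5.2]), 72.44) z 0.1648
```

View pics/wrist5.png

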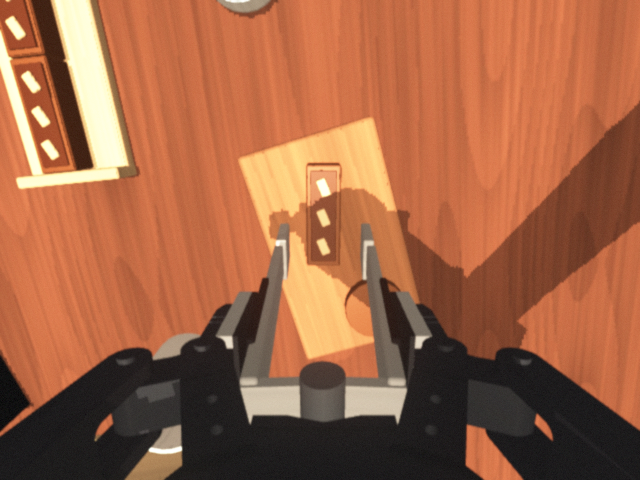

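View pics/side5.png

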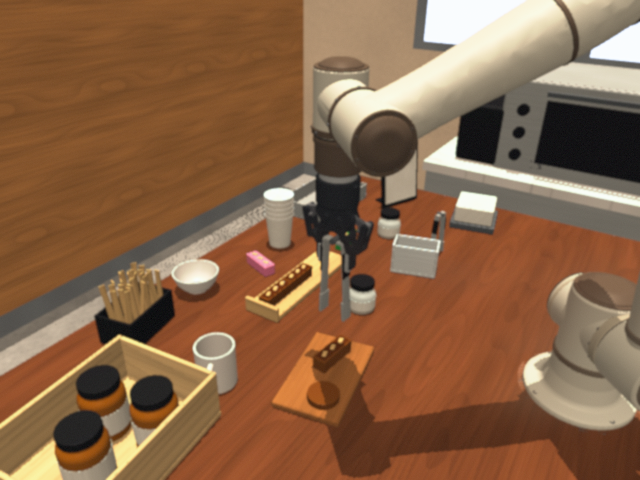

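```bash
python3 - <<'E'
from fit import *
go(429.2,199.6,122,84.3)
E
```

```text
t 4.93 p [429.5 197.1 229. ] rpy [-89.91   0.1   84.15] g 0.607 F [-0.01 -0.19 -0.39] J [ 44.   7. -20.  -0. -63. -50.]
d [  2.6 107.    0.3] w [-0.0015 -0.0026 -0.0018]
```

{"op": "carry_out", "data": {"rows": [[2,25,0.3,0,0,0,0.6],[2,55,0.3,0,0,0,0.6],[2,80,0.3,0,0,0,0.6],[2,95,0.3,0,0,0,0.6],[2,103,0.3,0,0,0,0.6],[2,107,0.3,0,0,0,0.6],[2,107,0.3,0,0,0,0.6],[2,107,0.3,0,0,0,0.6]]}}

```text
clock: 5.6
ee_pos: [0.4299, 0.1991, 0.1229]
orientation: [-90.0, 0.0, 84.1]
force: [-0.1, -0.3, -0.8]
gripper_width: 0.605
```

```bash
python3 - <<'E'
from fit import *
go(429.2,199.6,122,84.3)
c=snap("wrist","w6");c=snap("side","s6")
im=c["image"][:,:,::-1];cv2.imwrite("pics/c7.png",cv2.resize(im[280:430,260:400],None,fx=4,fy=4,interpolation=cv2.INTER_CUBIC))
go(429.2,199.6,122,84.3)
E
```

```text
t 5.6 p [429.9 199.1 122.9] rpy [-9.000e+01  3.000e-02  8.414e+01] g 0.605 F [-0.14 -0.28 -0.83] J [ 45.  14. -29.   0. -47. -50.]
d [0.4 0.9 0.7] w [-0.0001 -0.0028 -0.0006]
t 5.7 p [429.9 199.4 123.2] rpy [-9.002e+01 -1.000e-02  8.415e+01] g 0.601 F [-0.13 -1.15 -2.65] J [ 45.  14. -29.   0. -47. -50.]
d [0.1 1.2 0.7] w [ 0.0004 -0.0026  0.0002]
```

View pics/w6.png

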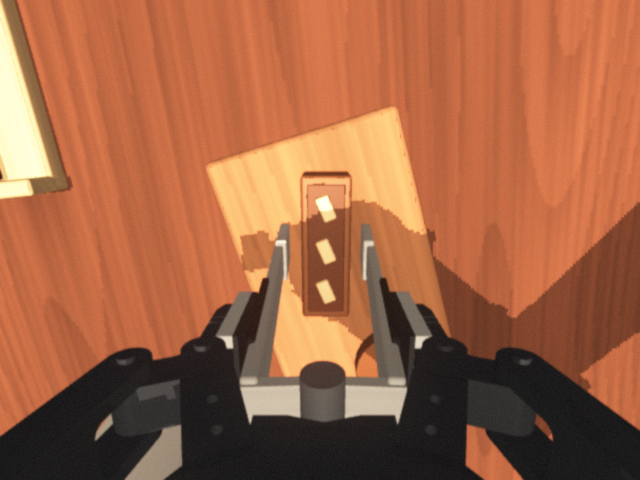

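View pics/c7.png

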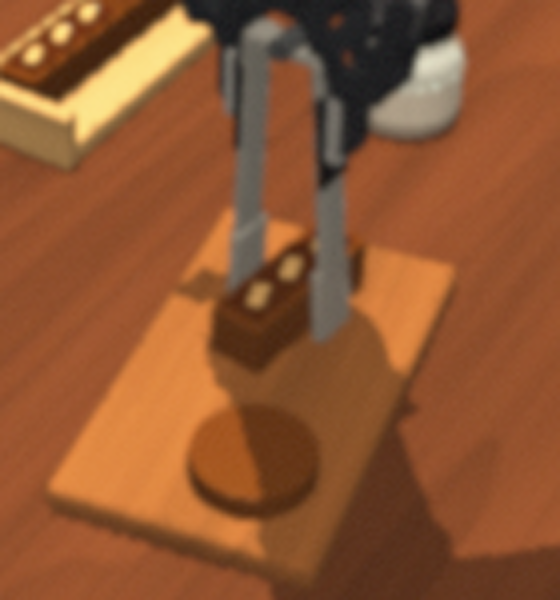

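{"op": "carry_out", "data": {"rows": [[0,0,0,0,0,0,0.57],[0,0,0,0,0,0,0.54],[0,0,0,0,0,0,0.5],[0,0,0,0,0,0,0.45],[0,0,0,0,0,0,0.45],[0,0,0,0,0,0,0.45]], "newtons": 40}}

```text
clock: 6.2
ee_pos: [0.4302, 0.1998, 0.1241]
orientation: [-90.1, -0.1, 84.2]
force: [-2.0, 1.0, 5.6]
gripper_width: 0.533
```

```bash
python3 - <<'E'
from fit import *
go(429.2,199.6,240,84.3)
c=snap("wrist","w7")
go(429.2,199.6,240,84.3)
E
```

```text
t 6.2 p [430.2 199.8 124.1] rpy [-9.007e+01 -5.000e-02  8.417e+01] g 0.533 F [-1.96  0.99  5.61] J [ 45.  14. -29.   0. -47. -50.]
d [  -0.2 -115.9    0.8] w [ 0.0012 -0.0022  0.0009]
t 6.25 p [430.2 199.8 124.1] rpy [-9.007e+01 -6.000e-02  8.417e+01] g 0.534 F [-2.52  0.38  5.31] J [ 45.  14. -29.   0. -47. -50.]
d [  -0.2 -115.9    0.8] w [ 0.0012 -0.0023  0.001 ]
```

View pics/w7.png

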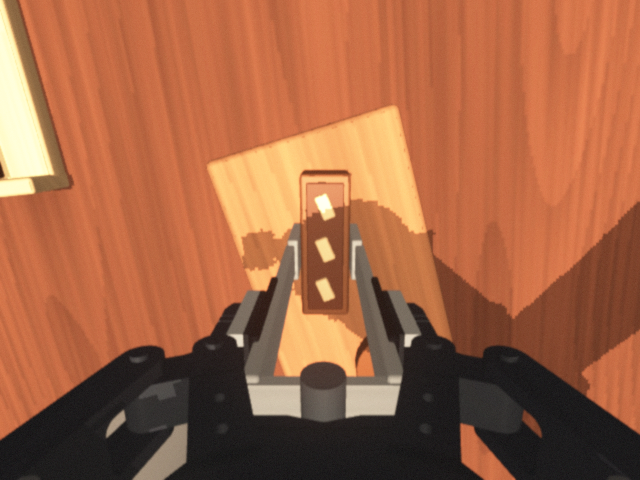

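{"op": "carry_out", "data": {"rows": [[0,-4,0,0,0,0,0.45],[0,-12,0,0,0,0,0.45],[0,-25,0,0,0,0,0.45],[0,-45,0,0,0,0,0.45],[0,-65,0,0,0,0,0.45],[0,-80,0,0,0,0,0.45],[0,-85,0,0,0,0,0.45],[0,-85,0,0,0,0,0.45]]}}

```text
clock: 6.92
ee_pos: [0.4306, 0.2002, 0.2104]
orientation: [-90.2, -0.2, 84.2]
force: [-0.5, 0.2, -3.3]
gripper_width: 0.53
```

```bash
python3 - <<'E'
from fit import *
go(646.5,-92,210,90)
T=np.ones((480,640),bool)
for n in("wrist","side"):
    c=snap(n,n+"8");W=cloud(c);print(n)
    for a,b in ((.115,.14),(.06,.14),(.14,.175)):
        print(a);comps(T,W,a,b,(.37,.49,.12,.28),30)
E
```

```text
t 6.92 p [430.6 200.2 210.4] rpy [-90.19  -0.19  84.17] g 0.53 F [-0.5   0.23 -3.33] J [ 45.   8. -22.   0. -60. -50.]
d [-268.7    0.3 -244.5] w [ 0.0035 -0.1017  0.0032]
wrist
0.115
    7286 [325. 242.] (array([429. , 198.6]), array([90. , 41.9]), 83.8) z 0.13
0.06
    7416 [325. 241.] (array([429. , 198.6]), array([90. , 41.9]), 83.82) z 0.13
0.14
    543 [292. 258.] (array([447.4, 198.2]), array([23.9,  7.1]), 84.28) z 0.1494
    525 [357. 258.] (array([410.7, 201.9]), array([24.1,  7. ]), 83.51) z 0.1505
side
0.115
    651 [331. 316.] (array([430.8, 200.8]), array([92.2, 43.9]), 83.7) z 0.1293
0.06
    843 [331. 319.] (array([430.5, 199. ]), array([95.9, 43.8]), 82.97) z 0.1275
0.14
    128 [324. 298.] (array([449.3, 199.5]), array([24.9,  8.4]), 85.05) z 0.1551
    119 [341. 305.] (array([410.2, 203.5]), array([25.3,  7.6]), 73.92) z 0.1569
```

View pics/wrist8.png

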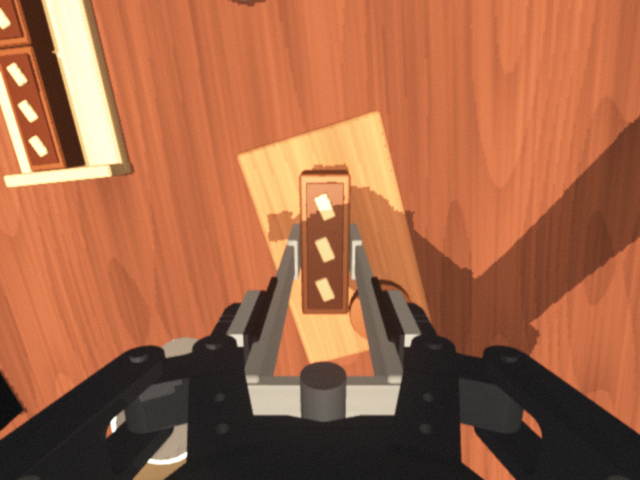

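View pics/side8.png

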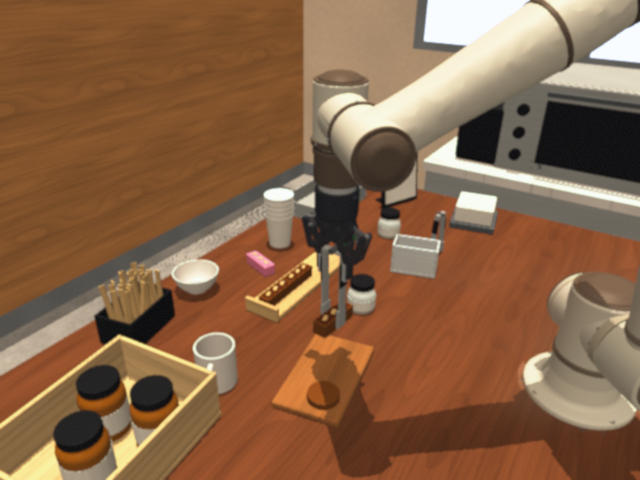

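{"op": "carry_out", "data": {"rows": [[-10,0,-9,0,-0.004,0,0.45],[-30,0,-27,0,-0.011,0,0.45],[-53,0,-47,0,-0.02,0,0.45],[-76,0,-68,0,-0.028,0,0.45],[-99,0,-89,0,-0.036,0,0.45],[-122,0,-109,0,-0.045,0,0.45],[-145,0,-130,0,-0.053,0,0.45],[-168,0,-150,0,-0.061,0,0.45]]}}

```text
clock: 7.68
ee_pos: [0.5615, 0.0154, 0.2061]
orientation: [-89.8, 0.0, 87.7]
force: [0.1, 1.0, -2.5]
gripper_width: 0.531
```

```bash
python3 - <<'E'
from fit import *
go(646.5,-97,210,89.9)
E
```

```text
t 7.68 p [561.5  15.4 206.1] rpy [-8.978e+01  4.000e-02  8.765e+01] g 0.531 F [ 0.13  1.   -2.51] J [ 18.  17. -11.  -0. -62. -20.]
d [-108.8   -4.1  -89.6] w [-0.0038 -0.0392 -0.0007]
```

{"op": "carry_out", "data": {"rows": [[-25,-4,-20,0,-0.01,0,0.45],[-50,-4,-40,0,-0.02,0,0.45],[-75,-4,-60,0,-0.03,0,0.45],[-95,-4,-77,0,-0.035,0,0.45],[-106,-4,-87,0,-0.039,0,0.45],[-109,-4,-89.5,0,-0.039,0,0.45],[-109,-4,-89.5,0,-0.039,0,0.45],[-109,-4,-89.5,0,-0.039,0,0.45]]}}

```text
clock: 8.35
ee_pos: [0.6455, -0.0969, 0.2083]
orientation: [-89.6, 0.0, 89.9]
force: [0.5, 0.1, -1.2]
gripper_width: 0.53
```

```bash
python3 - <<'E'
from fit import *
go(646.5,-97,150,89.9)
T=np.ones((480,640),bool)
for n in("wrist","side","top"):
    c=snap(n,n+"9");W=cloud(c);print(n)
    for a,b,e in ((.115,.14,-.02),(.035,.055,.043)):
        print(a);comps(T,W,a,b,(.622,.68,-.16,e),30)
go(646.5,-97,150,89.9)
E
```

```text
t 8.35 p [645.5 -96.9 208.3] rpy [-8.961e+01  1.000e-02  8.987e+01] g 0.53 F [ 0.51  0.11 -1.2 ] J [  6.  26.   3.  -0. -68.  -6.]
d [-0.1 58.3 -1.4] w [-0.0068 -0.0006 -0.0002]
wrist
0.115
    7271 [325. 242.] (array([643.4, -98.9]), array([90.1, 41.9]), 88.27) z 0.1279
0.035
    1578 [321. 338.] (array([645.2,  13.1]), array([52.3, 29.5]), 89.32) z 0.0441
side
0.115
    339 [319. 228.] (array([644.7, -95.2]), array([94.7, 42.5]), 89.08) z 0.1292
0.035
    276 [298. 272.] (array([6.477e+02, 6.000e-01]), array([85.4, 34.2]), -87.63) z 0.0453
top
0.115
    376 [358. 200.] (array([647.1, -74.3]), array([39.6, 34.8]), 89.43) z 0.1294
    56 [393. 204.] (array([ 638.3, -135.3]), array([16.8, 14.8]), -0.98) z 0.1285
0.035
    652 [318. 206.] (array([646.5,  -1. ]), array([84.5, 29.7]), 89.94) z 0.0442
t 8.5 p [645.8 -96.2 209.9] rpy [-8.976e+01  2.000e-02  8.995e+01] g 0.529 F [ 1.15  0.01 -1.91] J [  6.  26.   3.  -0. -68.  -6.]
d [-0.7 59.9 -0.9] w [-0.0042  0.001  -0.0004]
```

View pics/wrist9.png

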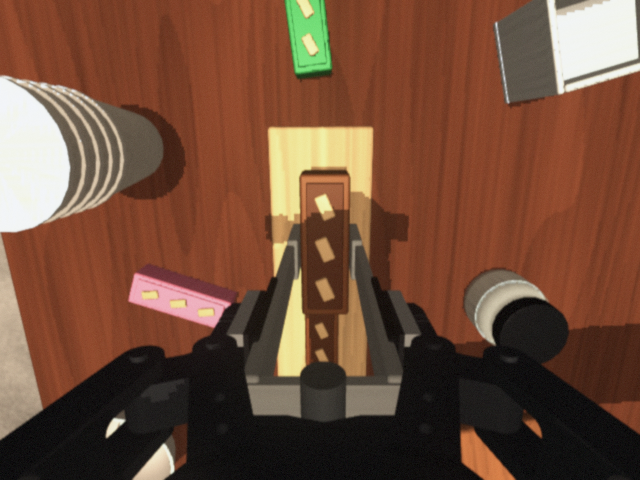

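{"op": "carry_out", "data": {"rows": [[-1,20,-2,0,-0.008,0,0.45],[-1,45,-2,0,-0.008,0,0.45],[-1,65,-2,0,-0.008,0,0.45],[-1,76,-2,0,-0.008,0,0.45],[-1,82,-2,0,-0.008,0,0.45],[-1,83,-2,0,-0.008,0,0.45],[-1,83,-2,0,-0.008,0,0.45],[-1,83,-2,0,-0.008,0,0.45]]}}

```text
clock: 9.17
ee_pos: [0.6485, -0.0971, 0.1284]
orientation: [-89.9, 0.0, 90.4]
force: [0.7, 1.1, -2.1]
gripper_width: 0.535
```

```bash
python3 - <<'E'
from fit import *
go(647.6,-88,126,90.2)
T=np.ones((480,640),bool)
for n in("side","top","wrist"):
    c=snap(n,n+"10");W=cloud(c);print(n)
    comps(T,W,.035,.06,(.622,.68,-.16,.043),30)
im=pickle.load(open("side10.pkl","rb"))["image"][:,:,::-1];cv2.imwrite("pics/c10.png",cv2.resize(im[210:320,240:370],None,fx=5,fy=5,interpolation=cv2.INTER_CUBIC))
im=pickle.load(open("top10.pkl","rb"))["image"][:,:,::-1];cv2.imwrite("pics/c11.png",cv2.resize(im[175:250,235:415],None,fx=4.4,fy=4.4,interpolation=cv2.INTER_CUBIC))
go(647.6,-88,126,90.2)
E
```

```text
t 9.17 p [648.5 -97.1 128.4] rpy [-8.992e+01  3.000e-02  9.045e+01] g 0.535 F [ 0.68  1.06 -2.08] J [  6.  30.  -3.   0. -58.  -5.]
d [9.1 2.4 0.8] w [-0.0014  0.0043 -0.0006]
side
    600 [309. 263.] (array([648.3, -50.6]), array([187.4,  42.7]), 89.2) z 0.0463
top
    305 [355. 206.] (array([644. , -76.8]), array([42.4, 37.1]), -86.17) z 0.0485
    566 [320. 207.] (array([646.3,  -4.8]), array([76.8, 29.4]), 89.86) z 0.0445
    46 [388. 209.] (array([ 640.7, -137.1]), array([16.1, 14.5]), -87.37) z 0.0476
wrist
    7275 [325. 242.] (array([646.4, -99. ]), array([90.1, 42. ]), -89.56) z 0.048
    1836 [325. 343.] (array([645.2, -24.6]), array([37.6, 30. ]), 89.73) z 0.0432
t 9.32 p [648.2 -97.3 128.2] rpy [-8.989e+01  2.000e-02  9.042e+01] g 0.533 F [-0.25  0.26 -2.7 ] J [  6.  30.  -3.   0. -58.  -5.]
d [9.3 2.1 0.5] w [-0.0019  0.0038 -0.0003]
```

View pics/c10.png

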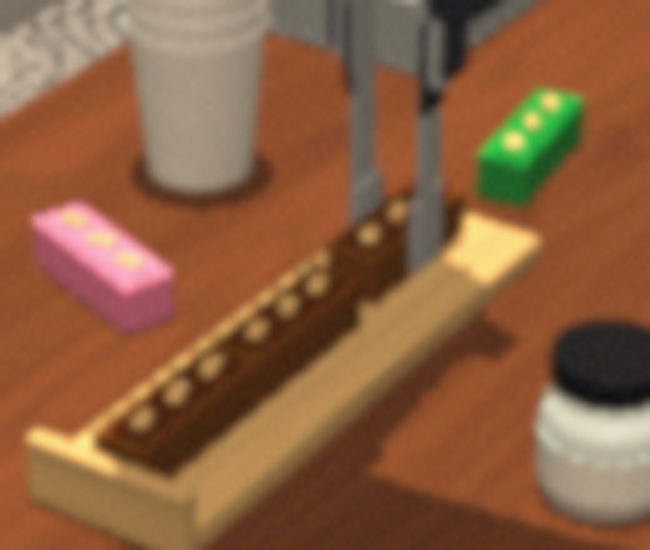

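View pics/c11.png

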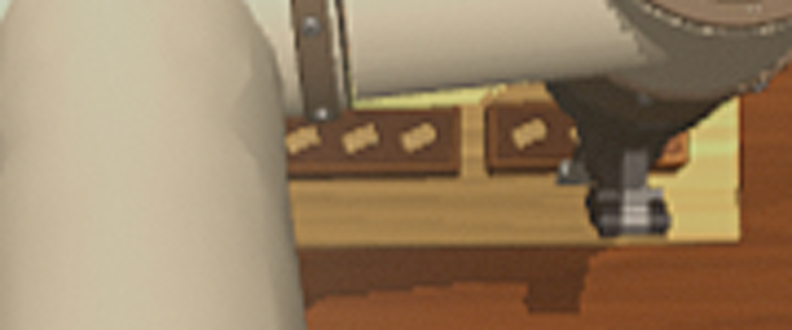

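View pics/wrist10.png

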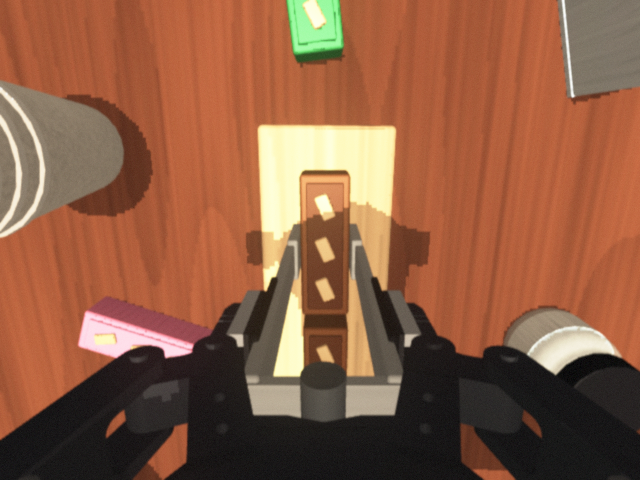

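{"op": "carry_out", "data": {"rows": [[2,1,1,0,0.008,0,0.45],[4,2,1,0,0.008,0,0.45],[6,3,1,0,0.008,0,0.45],[7.5,3,1,0,0.008,0,0.45],[8.5,3,1,0,0.008,0,0.45],[8.5,3,1,0,0.008,0,0.45],[8.5,3,1,0,0.008,0,0.45]]}}

```text
clock: 9.9
ee_pos: [0.6471, -0.0886, 0.1251]
orientation: [-89.9, 0.0, 90.0]
force: [0.8, -0.5, -2.0]
gripper_width: 0.533
```

```bash
python3 - <<'E'
from fit import *
go(647.6,-88,124,90.2)
T=np.ones((480,640),bool)
for n in("wrist",):
    c=snap(n,n+"11");W=cloud(c);print(n)
    comps(T,W,.035,.06,(.622,.68,-.16,.043),30)
    im=c["image"][:,:,::-1];cv2.imwrite("pics/c12.png",cv2.resize(im[150:390,240:420],None,fx=3,fy=3,interpolation=cv2.INTER_CUBIC))
    m=W[(np.abs(W[...,0]-.646)<.006)&(W[...,2]>.035)&(W[...,2]<.06)]
    for y in range(-140,-20,10):
        s=m[np.abs(m[:,1]*1000-y)<4]
        if len(s): print(y,np.round(np.percentile(s[:,2],30)*1000,1))
E
```

```text
t 9.9 p [647.1 -88.6 125.1] rpy [-8.989e+01  2.000e-02  8.997e+01] g 0.533 F [ 0.81 -0.48 -2.03] J [  6.  30.  -3.   0. -57.  -6.]
d [ 0.6  1.1 -0.5] w [-0.0019 -0.004  -0.0003]
wrist
    9528 [324. 265.] (array([647.1, -68. ]), array([136.4,  41.8]), 86.61) z 0.0445
-130 43.7
-120 45.6
-110 45.0
-100 44.9
-90 45.8
-80 44.7
-70 45.2
-60 45.4
-50 43.6
-40 41.7
-30 44.3
```

View pics/c12.png

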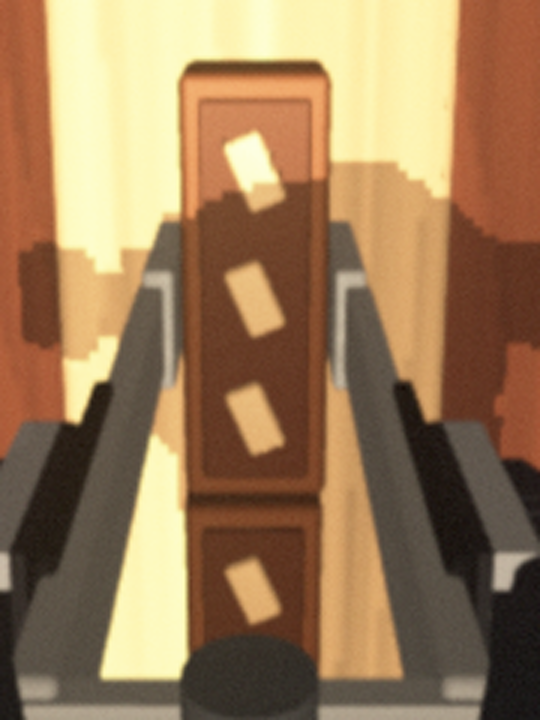

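{"op": "carry_out", "data": {"rows": [[1,0,0,0,0,0,0.45],[2,0,0,0,0,0,0.45],[2.5,0,0,0,0,0,0.45],[2.5,0.8,0,0,0,0,0.45],[2.5,1.6,0,0,0,0,0.45],[2.5,2.2,0,0,0,0,0.45],[2.5,2.2,0,0,0,0,0.45],[2.5,2.2,0,0,0,0,0.45]]}}

```text
clock: 10.62
ee_pos: [0.6473, -0.0863, 0.1242]
orientation: [-89.9, 0.0, 90.0]
force: [-2.3, 2.3, 5.2]
gripper_width: 0.536
```

```bash
python3 - <<'E'
from fit import *
go(647.6,-88,124,90.2)
T=np.ones((480,640),bool)
for n in("wrist","side"):
    c=snap(n,n+"12");W=cloud(c);print(n)
    comps(T,W,.035,.06,(.622,.68,-.16,.043),30)
c=pickle.load(open("wrist12.pkl","rb"));im=c["image"][:,:,::-1];a=cv2.resize(im[150:390,240:420],None,fx=2.2,fy=2.2,interpolation=cv2.INTER_CUBIC)
c=pickle.load(open("side12.pkl","rb"));im=c["image"][:,:,::-1];b=cv2.resize(im[210:330,240:340],(400,528),interpolation=cv2.INTER_CUBIC)
b=cv2.resize(b,(396,a.shape[0]));cv2.imwrite("pics/c13.png",np.hstack([a,b]))
go(647.6,-88,124,90.2)
E
```

```text
t 10.62 p [647.3 -86.3 124.2] rpy [-8.994e+01  4.000e-02  8.998e+01] g 0.536 F [-2.33  2.33  5.19] J [  7.  30.  -3.   0. -57.  -7.]
d [-1.7  0.2 -0.3] w [-0.001  -0.0038 -0.0006]
wrist
    9677 [324. 265.] (array([647.5, -66.5]), array([134.5,  42.3]), 86.43) z 0.0439
side
    566 [307. 265.] (array([648.5, -44.4]), array([174.6,  43.8]), 88.32) z 0.0457
t 10.72 p [647.3 -86.3 124.2] rpy [-8.994e+01  4.000e-02  8.999e+01] g 0.533 F [-2.03  1.84  5.85] J [  7.  30.  -3.   0. -57.  -7.]
d [-1.7  0.2 -0.3] w [-0.001  -0.0037 -0.0006]
```

View pics/c13.png

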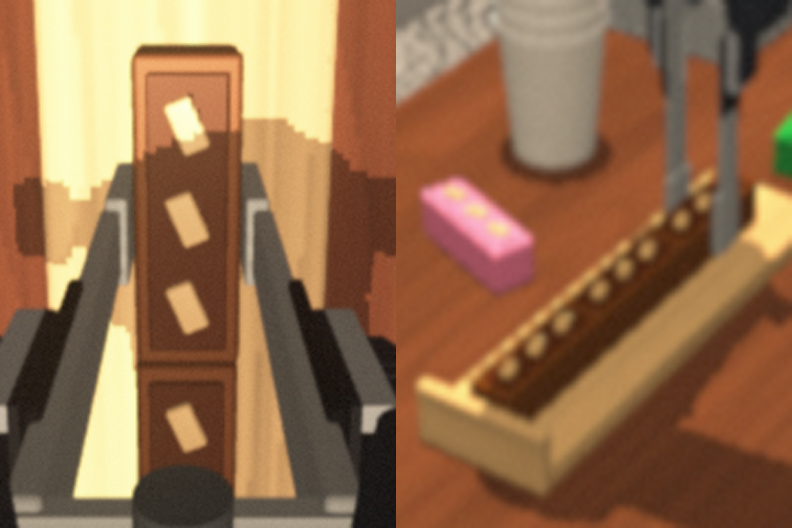

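{"op": "carry_out", "data": {"rows": [[0.5,-0.5,0,0,0,0,0.45],[1,-0.5,0,0,0,0,0.45],[1.5,-0.5,0,0,0,0,0.45],[2,-0.5,0,0,0,0,0.45],[2.5,-0.5,0,0,0,0,0.45],[2.5,-0.5,0,0,0,0,0.45]]}}

```text
clock: 11.22
ee_pos: [0.6472, -0.0844, 0.1243]
orientation: [-89.9, 0.1, 90.0]
force: [-0.0, -4.3, -2.4]
gripper_width: 0.533
```

```bash
python3 - <<'E'
from fit import *
go(647.6,-88,124,90.2)
for n in("wrist","top"):
    c=snap(n,n+"13")
c=pickle.load(open("wrist13.pkl","rb"));im=c["image"][:,:,::-1];a=cv2.resize(im[150:390,240:420],None,fx=2.2,fy=2.2,interpolation=cv2.INTER_CUBIC)
c=pickle.load(open("top13.pkl","rb"));im=c["image"][:,:,::-1];b=cv2.resize(im[190:230,300:380],(396,198),interpolation=cv2.INTER_CUBIC)
d=np.zeros((528,396,3),np.uint8);d[:198]=b;cv2.imwrite("pics/c14.png",np.hstack([a,d]))
go(647.6,-88,124,90.2)
E
```

```text
t 11.22 p [647.2 -84.4 124.3] rpy [-89.92   0.09  89.98] g 0.533 F [-0.05 -4.34 -2.43] J [  7.  30.  -3.   0. -57.  -7.]
d [-3.6  0.4 -0.4] w [-0.0015 -0.0038 -0.0016]
t 11.32 p [647.2 -84.4 124.4] rpy [-8.992e+01  8.000e-02  8.998e+01] g 0.531 F [ 0.51 -4.18 -3.58] J [  7.  30.  -3.   0. -57.  -7.]
d [-3.6  0.4 -0.4] w [-0.0015 -0.0039 -0.0014]
```

View pics/c14.png

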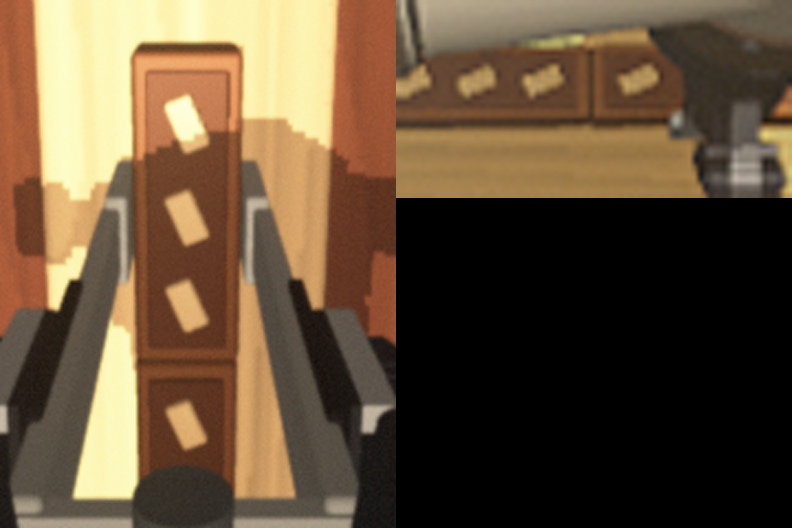

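{"op": "carry_out", "data": {"rows": [[0,0.5,0,0,0,0,0.45],[0,1,0,0,0,0,0.45],[0,1,0,0,0,0,0.52],[0,1,0,0,0,0,0.545],[0,1,0,0,0,0,0.57],[0,1,0,0,0,0,0.595],[0,1,0,0,0,0,0.605],[0,1,0,0,0,0,0.605]]}}

```text
clock: 11.98
ee_pos: [0.6472, -0.084, 0.1231]
orientation: [-89.9, 0.1, 90.0]
force: [-0.1, 0.2, -0.7]
gripper_width: 0.606
```

```bash
python3 - <<'E'
from fit import *
c=snap("wrist","w14")
go(647.2,-84.4,235,90)
E
```

```text
t 12.03 p [647.2 -84.1 123.1] rpy [-8.990e+01  6.000e-02  8.998e+01] g 0.608 F [-0.24  0.   -1.45] J [  7.  30.  -3.   0. -57.  -7.]
d [  -0.4 -111.9    0.2] w [-0.0018 -0.0003 -0.0011]
```

View pics/w14.png

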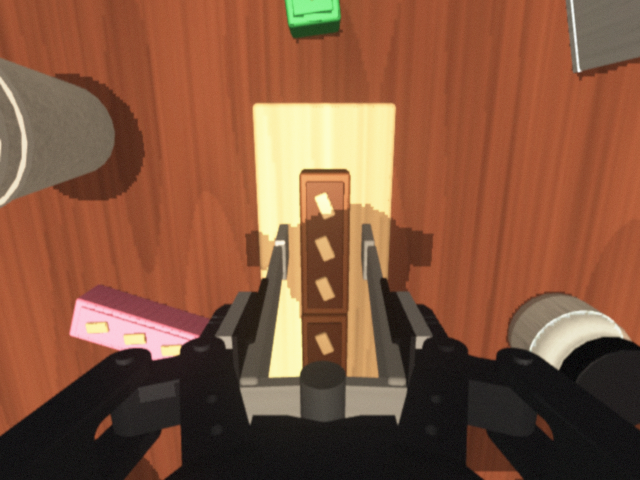

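{"op": "carry_out", "data": {"rows": [[0,-5,0,0,0,0,0.6],[0,-15,0,0,0,0,0.6],[0,-30,0,0,0,0,0.6],[0,-50,0,0,0,0,0.6],[0,-75,0,0,0,0,0.6],[0,-98,0,0,0,0,0.6],[0,-110,0,0,0,0,0.6],[0,-110,0,0,0,0,0.6]]}}

```text
clock: 12.7
ee_pos: [0.6494, -0.0841, 0.2386]
orientation: [-90.4, 0.1, 90.0]
force: [0.5, -0.2, -1.3]
gripper_width: 0.601
```

```bash
python3 - <<'E'
from fit import *
T=np.ones((480,640),bool)
c=snap("wrist","w15");W=cloud(c)
comps(T,W,.035,.06,(.622,.68,-.16,.043),30)
c=snap("side","s15");W=cloud(c)
comps(T,W,.035,.06,(.622,.68,-.16,.125),30)
# from tray to caddy
go(444.5,-238.5,235,106.5)
E
```

```text
5814 [328. 248.] (array([645.1, -44.3]), array([174.4,  30.2]), 89.9) z 0.0439
    854 [297. 273.] (array([647.1,  -2.5]), array([253.7,  33.7]), 89.77) z 0.0454
t 12.8 p [647.2 -83.8 233.7] rpy [-8.997e+01  2.000e-02  8.997e+01] g 0.601 F [-0.1  -0.01 -2.01] J [  7.  25.   5.   0. -70.  -7.]
d [-154.8   -1.1  202.7] w [-0.0006 -0.2885 -0.0003]
```

View pics/w15.png

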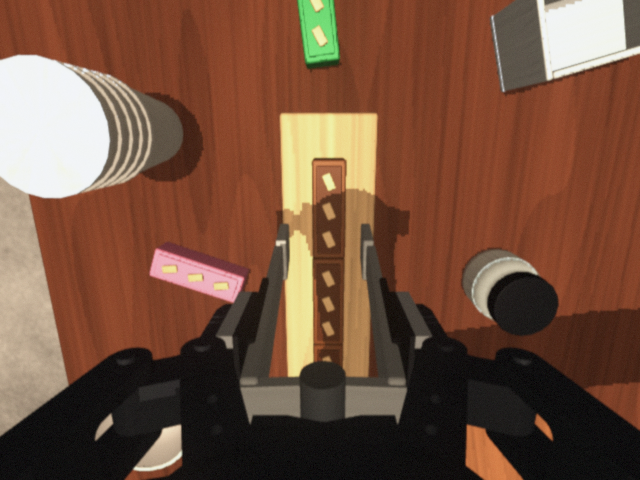

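{"op": "carry_out", "data": {"rows": [[-10,-2,13,0,-0.019,0,0.6],[-28,-2,37,0,-0.052,0,0.6],[-48,-2,64,0,-0.09,0,0.6],[-68,-2,90,0,-0.127,0,0.6],[-88,-2,117,0,-0.164,0,0.6],[-108,-2,143,0,-0.2,0,0.6],[-128,-2,170,0,-0.24,0,0.6],[-144,-2,191,0,-0.27,0,0.6]]}}

```text
clock: 13.47
ee_pos: [0.453, -0.2283, 0.2344]
orientation: [-89.8, -0.1, 105.5]
force: [0.8, 0.3, -1.8]
gripper_width: 0.601
```

```bash
python3 - <<'E'
from fit import *
go(443,-238,235,106.4)
E
```

```text
t 13.47 p [ 453.  -228.3  234.4] rpy [-8.978e+01 -1.000e-01  1.055e+02] g 0.601 F [ 0.75  0.29 -1.84] J [ -8.  11. -15.  -0. -64.  24.]
d [-6.6 -0.6 12.2] w [-0.0038 -0.0158  0.0018]
```

{"op": "carry_out", "data": {"rows": [[-4,0,7,-0.003,-0.01,0,0.6],[-6.5,0,12,-0.003,-0.016,0,0.6],[-6.5,0,12,-0.003,-0.016,0,0.6],[-6.5,0,12,-0.003,-0.016,0,0.6],[-6.5,0,12,-0.003,-0.016,0,0.6]]}}

```text
clock: 13.88
ee_pos: [0.4439, -0.2374, 0.234]
orientation: [-89.9, -0.1, 106.4]
force: [0.3, -0.1, -1.3]
gripper_width: 0.603
```

```bash
python3 - <<'E'
from fit import *
go(443,-238,108,106.4)
T=np.ones((480,640),bool)
c=snap("wrist","w16");W=cloud(c)
comps(T,W,.07,.085,(.35,.52,-.3,-.17),60)
comps(T,W,.135,.18,(.38,.5,-.3,-.2),60)
go(443,-238,108,106.4)
E
```

```text
t 13.88 p [ 443.9 -237.4  234. ] rpy [-89.93  -0.12 106.45] g 0.603 F [ 0.27 -0.06 -1.33] J [-10.  10. -16.  -0. -64.  26.]
d [ -0.6 126.    0.9] w [-0.0012  0.0009  0.0021]
    2255 [327. 209.] (array([ 439.7, -237.3]), array([114.4,  63.8]), 16.19) z 0.0771
    557 [324. 257.] (array([ 432.9, -208.7]), array([57.5,  5.4]), 16.52) z 0.0771
    512 [283. 248.] (array([ 464., -232.]), array([24.2,  7. ]), -60.44) z 0.1696
    492 [365. 248.] (array([ 420.4, -245. ]), array([24.9,  7.6]), -88.57) z 0.1697
t 13.93 p [ 444.  -237.3  234.1] rpy [-89.93  -0.12 106.47] g 0.601 F [-0.61  0.11 -2.13] J [-10.  10. -16.  -0. -64.  26.]
d [ -0.7 126.1   1. ] w [-0.0012  0.0012  0.0021]
```

View pics/w16.png

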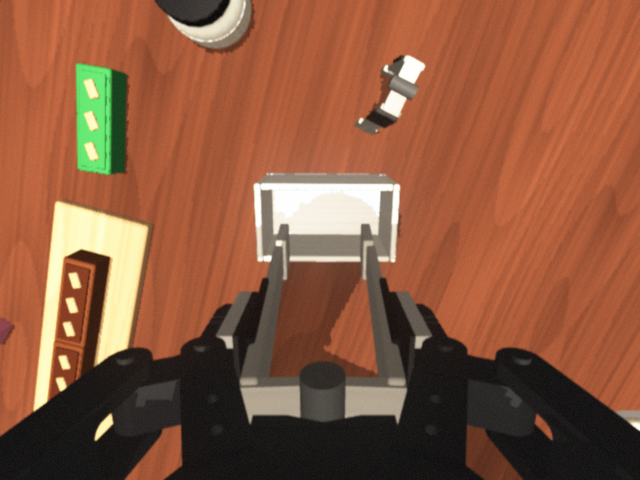

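{"op": "carry_out", "data": {"rows": [[1,25,2,0,0,0,0.6],[1.5,55,2,0,0,0,0.6],[1.5,85,2,0,0,0,0.6],[1.5,105,2,0,0,0,0.6],[1.5,116,2,0,0,0,0.6],[1.5,122,2,0,0,0,0.6],[1.5,124,2,0,0,0,0.6],[1.5,124,2,0,0,0,0.6]]}}

```text
clock: 14.6
ee_pos: [0.4421, -0.236, 0.11]
orientation: [-89.9, -0.1, 106.5]
force: [-0.6, 0.2, -2.4]
gripper_width: 0.598
```

{"op": "carry_out", "data": {"rows": [[0,0.5,0,0,0,0,0.6],[0,1,0,0,0,0,0.6],[0,1,0,0,0,0,0.6]]}}

```text
clock: 14.85
ee_pos: [0.4426, -0.2361, 0.1098]
orientation: [-90.0, -0.1, 106.5]
force: [-0.0, 0.8, -1.8]
gripper_width: 0.597
```

```bash
python3 - <<'E'
from fit import *
c=snap("side","s17")
im=c["image"][:,:,::-1];cv2.imwrite("pics/c17.png",cv2.resize(im[150:290,350:490],None,fx=4,fy=4,interpolation=cv2.INTER_CUBIC))
T=np.ones((480,640),bool)
c=snap("wrist","w17");W=cloud(c)
comps(T,W,.035,.052,(.37,.52,-.27,-.215),20)
go(443,-238,108,106.4)
E
```

```text
637 [283. 202.] (array([ 472. , -261.1]), array([64. ,  1.3]), 16.86) z 0.0438
    337 [234. 248.] (array([ 491.5, -228.8]), array([28.8,  0.7]), -73.73) z 0.0445
    572 [417. 264.] (array([ 388.7, -247.9]), array([45.8,  1. ]), -73.66) z 0.0439
    319 [283. 253.] (array([ 464.1, -229.1]), array([24.5,  6.5]), -73.2) z 0.0461
    312 [366. 252.] (array([ 417. , -243.3]), array([24.5,  6.4]), -74.73) z 0.0464
    231 [359. 302.] (array([ 413.7, -216.5]), array([13.2,  1.3]), 16.41) z 0.0432
t 14.95 p [ 442.4 -236.1  109.6] rpy [-8.9990e+01 -8.0000e-02  1.0651e+02] g 0.6 F [-0.47  0.16 -1.84] J [-10.  18. -26.  -0. -46.  26.]
d [-2.   1.6 -0.1] w [-0.0001  0.002   0.0013]
```

View pics/c17.png

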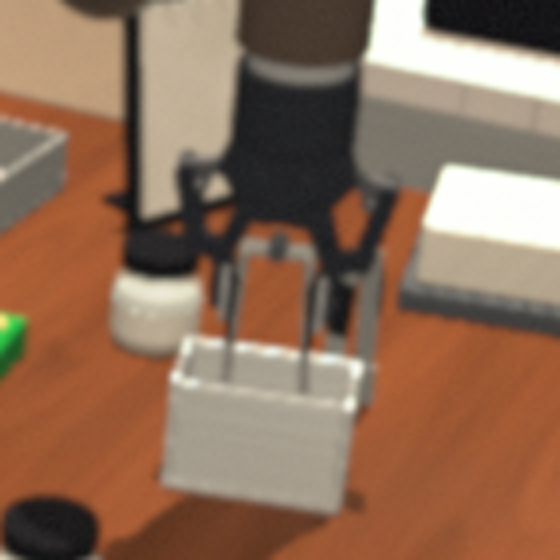

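{"op": "carry_out", "data": {"rows": [[0,1,0,0,0,0,0.6],[0,2.2,0,0,0,0,0.6],[0,2.2,0,0,0,0,0.62],[0,2.2,0,0,0,0,0.65],[0,2.2,0,0,0,0,0.7],[0,2.2,0,0,0,0,0.85],[0,2.2,0,0,0,0,1],[0,2.2,0,0,0,0,1]]}}

```text
clock: 15.62
ee_pos: [0.4427, -0.2361, 0.1075]
orientation: [-90.0, -0.1, 106.5]
force: [-0.2, 0.3, 0.7]
gripper_width: 0.998
```

```bash
python3 - <<'E'
from fit import *
c=snap("wrist","w18");W=cloud(c)
T=np.ones((480,640),bool)
comps(T,W,.035,.052,(.37,.52,-.27,-.215),20)
go(443,-238,108,106.4)
E
```

```text
646 [283. 203.] (array([ 471.6, -261. ]), array([64.4,  1.4]), 16.21) z 0.0441
    345 [234. 249.] (array([ 491.5, -229. ]), array([28.6,  1. ]), -74.02) z 0.0442
    466 [418. 259.] (array([ 389.7, -251.4]), array([38.2,  0.9]), -73.67) z 0.0444
    332 [389. 254.] (array([ 404.4, -247.8]), array([24.1,  6.9]), -74.28) z 0.0444
    260 [286. 252.] (array([ 462.2, -230.5]), array([24.2,  6.3]), -70.95) z 0.0442
    545 [372. 304.] (array([ 406.6, -218.6]), array([27.3,  1.6]), 16.06) z 0.044
t 15.67 p [ 442.6 -236.1  107.5] rpy [-9.0020e+01 -7.0000e-02  1.0651e+02] g 1.001 F [-0.03  0.29  0.01] J [-10.  18. -26.  -0. -46.  26.]
d [-2.  -0.5  0.2] w [0.0003 0.002  0.0012]
```

View pics/w18.png

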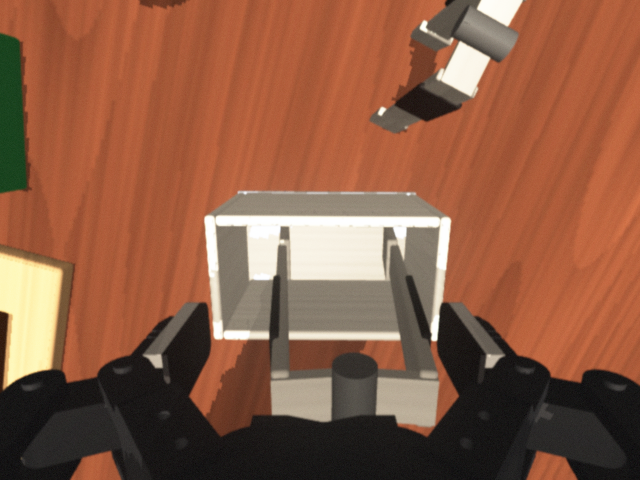

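{"op": "carry_out", "data": {"rows": [[0,-15,0,0,0,0,1],[0,-35,0,0,0,0,1],[0,-65,0,0,0,0,1],[0,-100,0,0,0,0,1],[0,-135,0,0,0,0,1],[0,-160,0,0,0,0,1],[-60,-160,0,0,0,0,1],[-100,-160,0,0,0,0,1]]}}

```text
clock: 16.33
ee_pos: [0.4678, -0.3161, 0.2711]
orientation: [-90.4, 0.2, 106.8]
force: [1.2, 1.8, 0.3]
gripper_width: 0.999
```

{"op": "carry_out", "data": {"rows": [[-40,-20,0,0,0,0,1],[-80,-20,0,0,0,0,1],[-120,-20,0,0,0,0,1],[-120,-20,0,0,0,0,1]]}}

```text
clock: 16.67
ee_pos: [0.5034, -0.4365, 0.2884]
orientation: [-90.3, 0.2, 106.5]
force: [0.6, -0.7, -1.6]
gripper_width: 0.999
```

```bash
python3 - <<'E'
from fit import *
T=np.ones((480,640),bool)
for n in("top","side"):
    c=snap(n,n+"20");W=cloud(c);print(n)
    comps(T,W,.071,.084,(.3,.55,-.35,-.12))
    comps(T,W,.15,.2,(.3,.55,-.35,-.12),10)
    comps(T,W,.035,.06,(.622,.68,-.2,.043),30);comps(T,W,.035,.06,(.622,.68,-.2,.125),30)
    comps(T,W,.035,.06,(.622,.68,-.2,-.05),30)
go(443,-238,108,106.4)
im=pickle.load(open("top20.pkl","rb"))["image"][:,:,::-1];cv2.imwrite("pics/c20.png",cv2.resize(im[170:360,230:480],None,fx=3.1,fy=3.1,interpolation=cv2.INTER_CUBIC))
E
```

```text
top
    517 [444. 311.] (array([ 441.8, -237.9]), array([114.1,  64.7]), 16.32) z 0.0775
    299 [459. 316.] (array([ 436.1, -239.6]), array([45.7, 22.6]), 15.0) z 0.1638
    1366 [340. 206.] (array([647., -45.]), array([173.8,  30.8]), 89.99) z 0.0443
    2021 [319. 206.] (array([647. ,  -3.5]), array([256.6,  30.8]), 90.0) z 0.0442
    656 [364. 206.] (array([647. , -91.2]), array([81.2, 30.7]), 89.82) z 0.0444
side
    308 [415. 245.] (array([ 442.7, -233.4]), array([114.4,  73.8]), 16.97) z 0.0775
    74 [419. 239.] (array([ 446.8, -263.8]), array([47.5, 11.5]), 19.21) z 0.0767
    112 [422. 214.] (array([ 436.8, -236.8]), array([46.3, 25.6]), 17.63) z 0.1649
    534 [307. 265.] (array([648.1, -44.7]), array([174.7,  34. ]), 89.8) z 0.0454
    850 [297. 273.] (array([648.2,  -3.6]), array([256.9,  34.3]), 89.94) z 0.0453
    224 [318. 256.] (array([647.6, -91.1]), array([81.9, 33.6]), -89.4) z 0.0456
t 16.77 p [ 502.2 -432.4  289.3] rpy [-9.0260e+01  4.0000e-02  1.0663e+02] g 1.001 F [-1.03  0.17  0.64] J [-27.  24.  12.  -0. -78.  44.]
d [203.3 181.1   2. ] w [ 0.0046  0.0039 -0.0007]
```

View pics/c20.png

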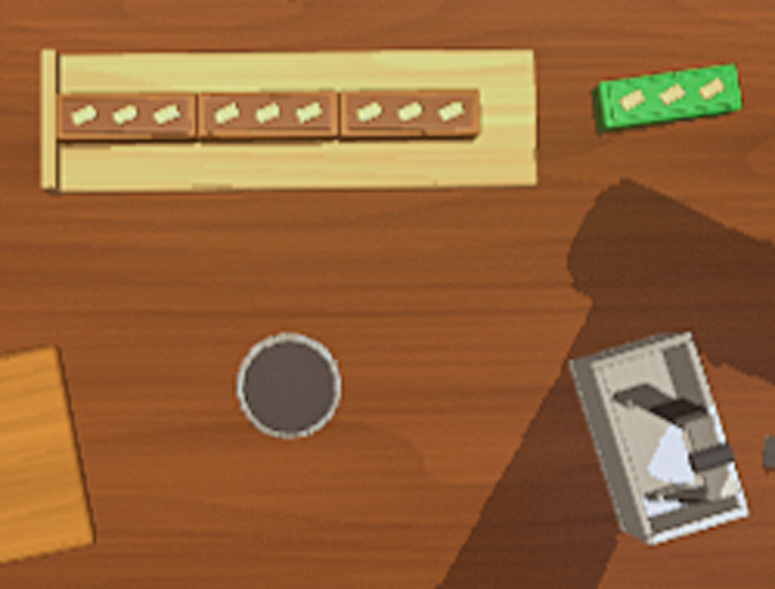

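View pics/side20.png

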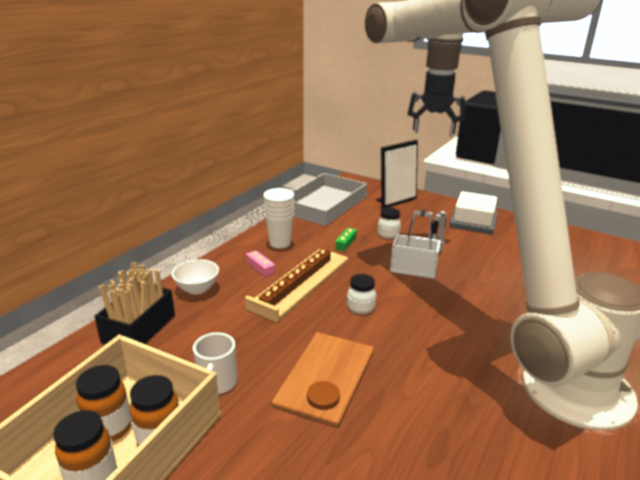

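{"op": "carry_out", "data": {"rows": [[0,0,0,0,0,0,1],[0,0,0,0,0,0,1]]}}

```text
clock: 16.93
ee_pos: [0.502, -0.4315, 0.2891]
orientation: [-90.2, 0.0, 106.7]
force: [0.3, 0.1, 0.5]
gripper_width: 1.001
```

```bash
python3 -c "
from cell import *
print(finish_job())"
```

```text
the job is handed in; nothing more can be done
None
```

I took the tongs from the caddy, lifted the bar off the board with them and set it down on the tray. I then slid it up against the middle bar until I felt about 4 N of contact, and stood the tongs back in the caddy. I handed the job in at about 17 s; no verdict is reported.

- **Row of bars:** The last top and side views show one unbroken row in line, at 90.0° and 30.8 mm wide overall in the top view. The new bar's free end is about 270 mm from the stop, which is three bar lengths, so no gap is measurable.
- **Tongs:** They stand upright in the caddy with the hinge at about 0.164 m. They slid about 10 mm along the caddy when released and now sit about 6 mm off its centre, well inside the 35 mm limit.
- **Everything else:** By eye in the final pictures, the biscuit, jars and mug are where they were. The arm is clear of everything.
- **Disagreements:** The cameras differed by 1–3 mm in absolute position. I relied on differences within one view, and no check failed.

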